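# Move an inspected glass shade from the lamp hook to the hanging rail

## Robot

A 6-joint arm with a two-finger parallel gripper is mounted at the origin on the work surface. World frame = base frame: x ahead of the robot, y to its left, z up, the work surface at z = 0. Lengths are in m, angles in rad, forces in N, time in s.
With the tool pointing down it reaches from about 0.25 to 0.775 m from the base axis. Payload 4 kg.
Tool frame: the origin (TCP) lies at the very end of the fingers, on their centre line; the grasp point (between the pads) lies 19 mm behind it (robot.hold_point_z is the distance from the TCP to the grasp point, in m); z points along the fingers, y is the line along which they close (so a half turn about z gives the same grasp; the last joint's range is limited). The gripper opens to 94 mm and grips with 3 to 60 N. Pads are 16 mm wide; open, the fingers measure 119 mm over their backs; the gripper's body (75 mm by 177 mm) begins 78 mm behind the grasp point.
Start: joints at [-1.237, 0.087, 1.371, -0, 1.684, -0.103], TCP at [0.233, -0.498, 0.206] pointing down, gripper open.
Joint ranges: [-3.1, 3.1], [-0.76, 2.03], [0.27, 2.55], [-1.08, 4.22], [0.17, 2.65], [-2.57, 2.57]. Speed limits (rad/s): [2.79, 2.79, 3.14, 3.14, 3.14, 3.14].

## Interface

Orientations are given as [roll, pitch, yaw] about the fixed x, y, z axes, in that order (R = Rz(yaw) Ry(pitch) Rx(roll)).
In Python, from bench import robot gives the robot as it stands.
- The arm moves only by the tool carry_out, never from a script. Its argument "steps" is a list of rows, each a list of 3 entries, a list of its own where there are three numbers: the shift along the tool's x, y, z in m, then the turn about the tool's z in units of 10 degrees (1.0 is 10 degrees), then the closure, from -1 (fully open) to 1 (shut). In form: [[[tx, ty, tz], roll, jaw], ...]. A call has 1 to 10 rows; each row is the pose to reach, as a shift and turn from the pose commanded when the call began, along the tool's axes at that moment; what a row does not reach only later rows make up. A row lasts 1/8 s, in which the tool goes at most 62.5 mm and 10.7 degrees, less where a joint would pass 70% of its speed; a pose out of reach is approached as far as the arm can. A call with a gripper value outside its range is refused whole. The fingers move at their own pace and stop on an object; the grip force is fixed at half the most. Time passes only in rows, so rows that repeat a pose let the fingers close. It gives the time, the measured TCP pose, the force, the opening and the grip force at its end, in the units of the state.
- robot.get_obs(): the state, without advancing time (a new reading comes with each control period).
- robot.snapshot(name): name is "scene" or "top" or "wrist"; returns a dict with "image" (400x640x3 uint8, red, green, blue), "z_map" (400x640 float32, m along the optical axis (not along the pixel's ray), 0 where there is no reading), "mtx" (3x3 intrinsics, pixels), "R" (3x3) and "t" (3): a world point X has camera coordinates R X + t. Camera axes: x right, y down, z forward; pixel columns grow to the right and rows downward; lengths in m; the calibration is good to about 2 mm. The wrist camera is an equidistant fisheye: a pixel r from the principal point sees the ray r / f radians off the axis. A picture is of the moment at which its call begins.
- robot.close_job(): hands the job in; it is judged then, once.
The state is a dict: "time": time; "joint_positions": joint angles; "qvel": joint speeds; "joint_torque": joint torques, N m; "tool_pos": TCP position; "ee_rot": TCP orientation; "wrist_force": force on the tool from outside, world axes, zero at the start; "wrist_torque": the same for the moment, N m; "width": finger opening in m; "finger_force": force on a finger pad.
Only numpy, scipy, OpenCV 4.12 (cv2) and the standard library are available. Lean on these libraries where they do the work, as an engineer would, in place of code of your own. Each camera call takes 0.05 s, during which the arm holds its last target. There are 200 camera calls.

## Task

The amber glass saddle shade has been inspected: lift it up off the hook under the lamp, draw it out towards the front without bumping the lamp, and hang it on the adjustable bar between the two wooden posts, one pane on each side of the bar. The bar is clamped at a different height every day and the glass is brittle: lower the shade gently until you feel the bar take its weight, and only then let go. Leave the olive shade and everything else on the bench where they are.

Things in the scene. Friction and masses are not known exactly. Their poses are not given: they have to be found in the camera images.
- shade: Amber shade, 0.3-0.65 kg: two panes 100 mm long (x), 8 thick, 85 high, 34 mm gap between them (y), joined on top by a steel cap 100 x 50 x 5 mm. On it a brass fin to grip, 60 mm long (x), 12 thick (y), 45 high. Origin: centre of the cap underside, which rests on hook or bar; fin z = 5 to 50 mm, panes z = -85 to 0. Hangs on the hook, a pane on either side. Both ends alike.
- stand: Fixed inspection stand. Origin on the bench; -x is the front, where the hook points. A 16 mm post stands at x = +90 mm. From it a 12 mm round hook bar runs horizontally to the front, top at z = 150 mm, to x = -70 mm, where it turns up: the upturned end (12 mm thick) reaches z = 170 mm.
- hook (a point): Point on top of the hook bar, straight above the stand's origin at z = 150 mm; axes as the stand's.
- lamp: Lamp head of the stand, a black box above the hook: stand x -12 to +60 mm, 170 mm wide, 18 thick, underside 326 mm above the bench; origin at its underside, straight above the stand origin. It bars reaching the fin from straight above; from the front (stand -x) with the tool leaning 30 to 45 degrees there is room, also for a lift of 35 mm.
- rail: Fixed rail. x runs along it, roughly away from the robot; origin on the bench midway between two wooden posts at x = -100 and +100 mm (20 x 16 mm, 179 mm high). Between them a steel bar, 16 mm diameter, along x, is clamped at an unreported height: its top is anywhere from 125 to 170 mm above the bench. Beyond the far post a fixed 12 mm peg carries the olive shade.
- bay (a point): Point midway between the posts, 150 mm above the bench, in the vertical plane of the bar (the bar top lies from 25 mm below to 20 mm above it); axes as the rail. The amber shade belongs here: 180 mm free between the posts.
- olive: Olive-green glass shade of the same make, 70 mm long, hanging on the rail's fixed peg beyond the far post, near rail x = +155 mm; origin at its cap's underside. To be left alone.
- driver: Red-handled screwdriver, 170 mm, lying on the bench; leave alone.
- screws: Glass jar of 52 mm diameter, 70 mm high; leave alone.
- tape: Roll of paper tape, 100 mm across, 25 mm high; leave alone.
- cleaner: White bottle with blue cap, 60 mm across, 170 mm high; leave alone.
- tile: Flat amber glass tile 130 x 130 x 10 mm on the bench; leave alone.
- wrench: Steel wrench, 160 mm, on the bench; leave alone.

How it is judged:
By the outcome, as a careful person would: the job done as asked, in the order asked, and still so for the second after the job is handed in, with the robot touching nothing.
It also fails if it takes over 54 s, if anything falls off the work surface, if the arm or the gripper's body presses on something with over 40 N, if the wrist force passes 120 N, or if a joint passes its speed limit or range.

## Working session

There is one attempt and no reset: what is moved stays moved. The work goes in short steps, Python scripts to look and compute and a tool call to move; the robot and the scene stay as the last step left them, time stands still between calls to the robot, and variables do not carry over. Pictures are saved under pics/ and viewed, at most 11 in all, crops included, and the job is handed in when it is done.

Besides the shell and the picture viewer there is one more tool, called after ">>>" as name(argument=value, ...) on one line, values as JSON. carry_out: Moves the arm, as the interface text tells. Its arguments: {"type":"object","properties":{"steps":{"type":"array","items":{"type":"array"}}},"required":["steps"]}

```bash
mkdir -p pics; ls
python3 - <<'E'
from bench import robot
import cv2,numpy as np
o=robot.get_obs();print(o['tool_pos'],o['ee_rot'],o['time'],o['width'],robot.hold_point_z)
for n in("scene","top"):
    s=robot.snapshot(n);cv2.imwrite(f"pics/{n}0.png",s["image"][:,:,::-1]);np.savez(f"{n}0.npz",**s)
    print(n,s["mtx"].tolist(),np.round(-s["R"].T@s["t"],3),np.round(s["R"],2).tolist())
E
```

```text
pics
[ 0.23249028 -0.49785417  0.20432376] [-3.13946869e+00 -2.18657086e-04  4.36803536e-01] 0.0 0.09383569217142554 0.0188
scene [[437.8609741416059, 0.0, 325.5529045259137], [0.0, 437.8609741416059, 203.68803750595288], [0.0, 0.0, 1.0]] [1.471 0.749 1.26 ] [[-0.64, 0.77, 0.02], [0.5, 0.43, -0.75], [-0.59, -0.47, -0.66]]
top [[394.8625171085051, 0.0, 318.4423310604699], [0.0, 394.8625171085051, 199.522814897792], [0.0, 0.0, 1.0]] [0.297 0.022 1.451] [[0.01, -1.0, 0.0], [-0.98, -0.01, -0.18], [0.18, 0.0, -0.98]]
```

View pics/scene0.png

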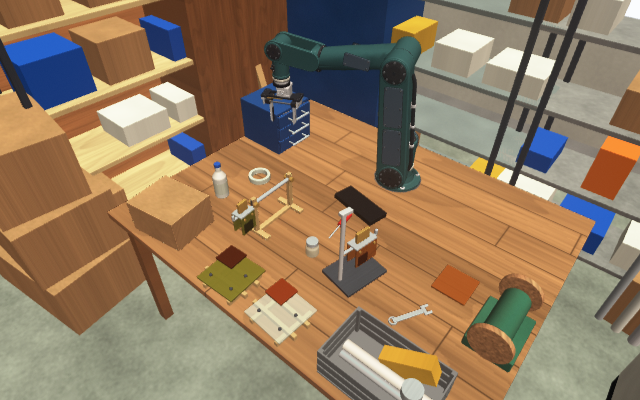

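View pics/top0.png

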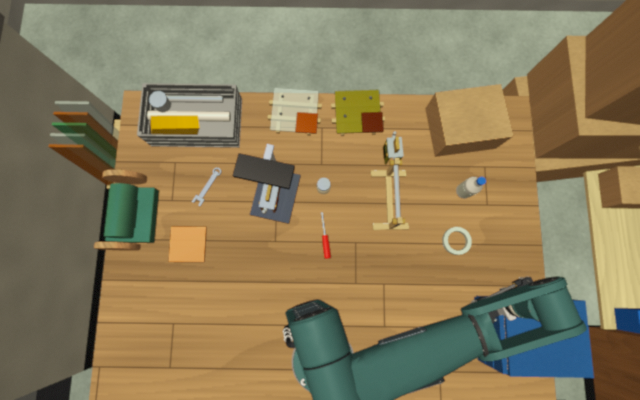

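The top view shows the stand at about (270,190) with the lamp at (264,170). The rail bar runs from (396,165) to (397,225), with the olive shade at (395,148). Next I'll crop in and build point clouds.

```bash
cat > h.py <<'E'
import numpy as np,cv2
def load(n): return dict(np.load(n))
def cloud(s):
    v,u=np.mgrid[:400,:640].astype(float);z=s["z_map"].astype(float);K=s["mtx"]
    C=np.stack([(u-K[0,2])/K[0,0]*z,(v-K[1,2])/K[1,1]*z,z],-1)
    return (C-s["t"])@s["R"]
def ray(s,u,v,h):
    K=s["mtx"];d=s["R"].T@np.array([(u-K[0,2])/K[0,0],(v-K[1,2])/K[1,1],1]);c=-s["R"].T@s["t"]
    return c+d*(h-c[2])/d[2]
E
python3 - <<'E'
from h import *
t=load("top0.npz");s=load("scene0.npz")
a=cv2.resize(t["image"][120:240,225:425],None,fx=4,fy=4,interpolation=2)
b=cv2.resize(s["image"][160:300,220:400],None,fx=4,fy=4,interpolation=2)
cv2.imwrite("pics/a.png",a[:,:,::-1]);cv2.imwrite("pics/b.png",b[:,:,::-1])
P=cloud(t);h=P[...,2]
# lamp: 0.344 top
m=(h>.32)&(h<.37);m[:130]=0;m[230:]=0;m[:,:220]=0;m[:,310:]=0
q=P[m];print("lamp",m.sum(),q.mean(0),np.ptp(q,axis=0),cv2.minAreaRect(q[:,:2].astype(np.float32)*1000))
for n,lo,hi,x0,x1,y0,y1 in(("stand fin",.185,.22,240,300,150,225),("hook",.13,.18,240,300,140,225),("railall",.1,.2,365,415,130,240)):
    m=(h>lo)&(h<hi);k=np.zeros_like(m);k[y0:y1,x0:x1]=1;m&=k
    q=P[m];print(n,m.sum());
    if len(q): print(q.mean(0),cv2.minAreaRect(q[:,:2].astype(np.float32)*1000),np.percentile(q[:,2],[5,50,95]))
for v in range(140,236,4):
    r=h[v,365:415];print(v,(100*r[10:46:1]).round().astype(int).tolist())
E
```

```text
lamp 1573 [0.59188409 0.18120125 0.34270309] [0.13186276 0.17691375 0.02624433] ((611.483154296875, 178.252685546875), (170.75877380371094, 117.83751678466797), 78.01848602294922)
stand fin 62
[0.5538028  0.18578954 0.19789475] ((553.9817504882812, 186.8904266357422), (12.092803955078125, 47.92677688598633), 79.60025787353516) [0.18814045 0.19879936 0.202553  ]
hook 320
[0.54179661 0.18924953 0.15434702] ((539.3665771484375, 191.47598266601562), (54.747737884521484, 97.27011108398438), 78.28238677978516) [0.14619301 0.15436062 0.16562083]
railall 831
[ 0.6434063  -0.23537675  0.15761338] ((621.21533203125, -243.538330078125), (322.0751647949219, 59.307334899902344), 3.179521322250366) [0.12122183 0.15763632 0.18457459]
140 [0, 0, 0, 0, 0, 0, 0, 0, 0, 0, 0, 14, 16, 15, 16, 16, 15, 15, 15, 18, 20, 145, 20, 20, 16, 16, 15, 0, 0, 0, -1, 1, 0, 0, 0, 0]
144 [0, 0, -1, 0, 0, 0, 0, 0, 0, 11, 13, 14, 15, 15, 16, 15, 15, 15, 16, 17, 18, 20, 20, 20, 20, 15, 15, 0, 0, 0, 1, -1, 0, 0, 0, 0]
148 [-1, 0, 0, 0, 0, 0, 0, 0, 9, 10, 12, 13, 14, 16, 15, 15, 15, 16, 16, 17, 18, 19, 20, 20, 20, 15, 16, 15
[... 1899 characters left out ...]
, 0, 0, 0, 0, 0, 1, 1, 1, 1, 2, 1, 1, 0, -1, 0, 145, 16, 16, 16, 15, 0, 0, -1, 1, 0, 0, 0, -1, 0, 0]
216 [0, -1, 0, 0, 0, 0, 0, 0, 0, 0, 0, 0, 1, 1, 1, 1, 1, 1, 0, -1, 0, 16, 16, 16, 16, 16, 0, 0, 0, -1, 0, 0, 0, 0, -1, 0]
220 [0, 0, 0, 0, 1, 0, 1, 0, 0, 0, 0, 0, 1, 2, 2, 1, 1, 15, 16, 16, 16, 16, 18, 18, 18, 18, 18, 18, 16, 17, 0, 0, 0, -1, 0, 0]
224 [2, 1, 1, 1, 2, 1, 1, 1, 2, 2, 2, 1, 1, 2, 3, 5, 7, 9, 11, 12, 14, 15, 15, 16, 17, 17, 2, 1, 2, 1, 1, 2, 1, 1, -1, 0]
228 [2, 1, 2, 1, 1, 2, 2, 2, 2, 1, 1, 1, 2, 1, 3, 4, 3, 3, 3, 1, 2, 1, 1, 1, 1, 1, 2, 1, 2, 2, 2, 2, 2, 2, 0, 0]
232 [0, 0, 0, 0, 0, 0, 1, -1, 0, 0, 0, 0, -1, 0, 0, 0, -1, 0, 0, 0, 0, 0, 0, 0, 0, 0, 0, 0, 0, 0, 0, 0, 1, 0, 0, 0]
```

View pics/a.png

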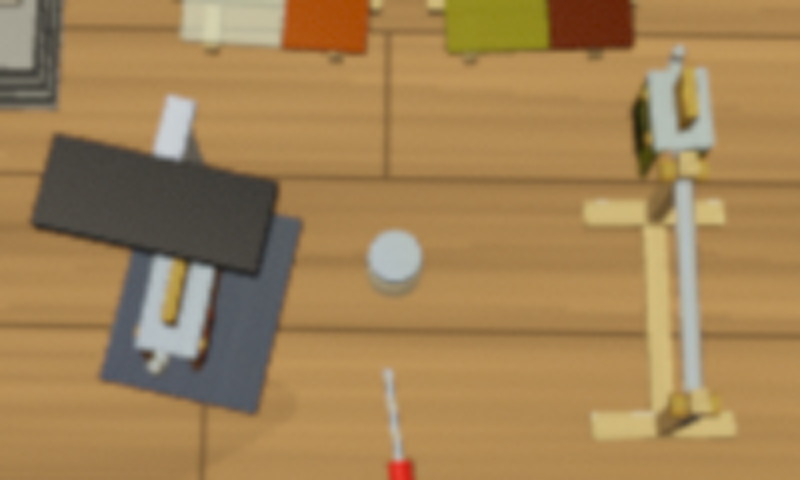

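View pics/b.png

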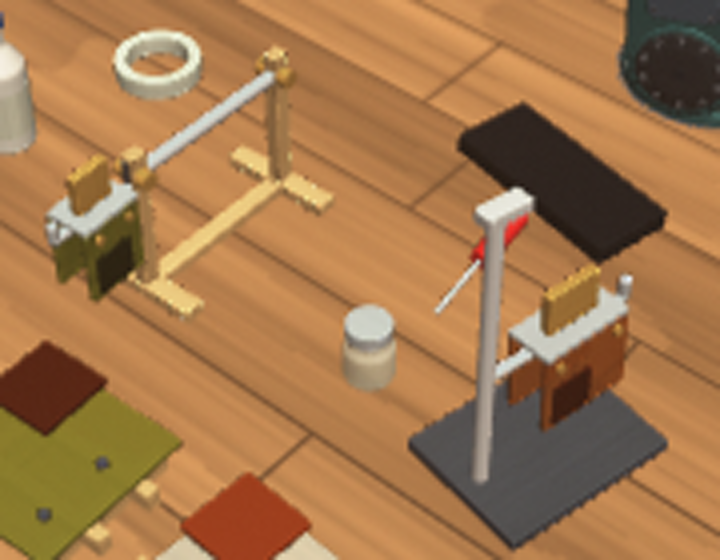

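The crops show the fin half under the lamp from above, and fully visible in the scene view at about (570,300) in the crop. The hook's upturned end is at the front, with stand yaw around -11°. The rail bar is clear in both views. Next I'll measure each part.

Run:
```python
from h import *
t=load("top0.npz");s=load("scene0.npz")
def rect(n,q):
    (c,(w,h),a)=cv2.minAreaRect(q[:,:2].astype(np.float32)*1000)
    v=np.linalg.svd(q[:,:2]-q[:,:2].mean(0),full_matrices=False)[2][0];v*=np.sign(v[0])
    print(n,len(q),"c",np.round(c,1),"wh",round(w,1),round(h,1),round(a,1),"mean",q.mean(0).round(4),"pca yaw",np.degrees(np.arctan2(v[1],v[0])).round(2),"z",np.percentile(q[:,2],[5,50,95]).round(4))
for n,d in(("top",t),("scene",s)):
    P=cloud(d);x,y,z=P[...,0],P[...,1],P[...,2];I=d["image"].astype(int);yel=(I[...,0]-I[...,2]>60)
    A=(abs(x-.58)<.14)&(abs(y-.185)<.11)
    rect(n+" lamp",P[A&(z>.335)&(z<.36)&(I.sum(-1)<200)])
    S=(abs(x-.57)<.09)&(abs(y-.185)<.05)
    rect(n+" fin",P[S&(z>.165)&(z<.206)&yel])
    rect(n+" fintop",P[S&(z>.192)&(z<.206)&yel])
    rect(n+" cap",P[S&(z>.147)&(z<.162)&~yel&(I.sum(-1)>300)])
    rect(n+" hooktip",P[(abs(x-.5)<.03)&(abs(y-.2)<.03)&(z>.158)&(z<.176)&~yel])
    B=(abs(y+.243)<.03)&(z>.1)&(z<.2)
    rect(n+" bar",P[B&(x>.50)&(x<.63)&(z<.176)])
    rect(n+" olivefin",P[(abs(y+.25)<.05)&(x>.64)&(x<.8)&(z>.17)&(z<.206)&yel])
    rect(n+" posts near",P[B&(x>.44)&(x<.50)&(z>.171)])
    rect(n+" posts far",P[B&(x>.645)&(x<.69)&(z>.171)])
    q=P[B&(x>.50)&(x<.64)&(z<.176)]
    for a in np.arange(.5,.64,.02):
        k=q[(q[:,0]>=a)&(q[:,0]<a+.02)]
        if len(k):print("   ",a.round(2),len(k),k[:,1].min().round(4),k[:,1].mean().round(4),k[:,1].max().round(4),np.percentile(k[:,2],[50,90]).round(4))
```

```text
top lamp 580 c [587.3 180.1] wh 163.9 69.6 78.0 mean [0.5912 0.1558 0.343 ] pca yaw 75.49 z [0.3388 0.343  0.3466]
top fin 51 c [554.3 185.8] wh 10.2 46.9 79.6 mean [0.5537 0.1853 0.1983] pca yaw -9.01 z [0.1925 0.1988 0.2026]
top fintop 48 c [554.6 185.8] wh 10.2 46.3 79.6 mean [0.5542 0.1853 0.199 ] pca yaw -8.96 z [0.1954 0.1991 0.2027]
top cap 276 c [539.8 191. ] wh 50.9 97.9 80.7 mean [0.5437 0.1895 0.1543] pca yaw -13.68 z [0.1491 0.1544 0.1587]
top hooktip 14 c [510.8 191.4] wh 30.5 43.1 11.1 mean [0.5065 0.1964 0.1638] pca yaw -41.03 z [0.1582 0.1638 0.1696]
top bar 185 c [ 565.  -240.9] wh 127.8 17.0 1.1 mean [ 0.5651 -0.2396  0.1593] pca yaw 1.76 z [0.1532 0.1594 0.1649]
top olivefin 93 c [ 705.8 -237.9] wh 16.5 83.1 89.7 mean [ 0.7074 -0.2361  0.188 ] pca yaw 3.32 z [0.1743 0.1857 0.2027]
top posts near 37 c [ 472.7 -243.2] wh 19.4 16.7 2.1 mean [ 0.4727 -0.2421  0.1778] pca yaw 16.73 z [0.1733 0.178  0.1815]
top posts far 35 c [ 674.5 -237.6] wh 23.1 17.1 12.0 mean [ 0.6731 -0.2384  0.1775] pca yaw -3.55 z [0.1716 0.1778 0.1824]
    0.5 27 -0.2501 -0.242 -0.2352 [0.1604 0
[... 1054 characters left out ...]
2.1] wh 90.8 19.4 3.4 mean [ 0.7177 -0.2315  0.1871] pca yaw 2.3 z [0.1716 0.1849 0.2035]
scene posts near 20 c [ 473.8 -239.5] wh 17.7 17.7 74.5 mean [ 0.4743 -0.2376  0.1791] pca yaw -55.1 z [0.1732 0.1798 0.1828]
scene posts far 28 c [ 673.8 -234.7] wh 23.6 19.0 8.7 mean [ 0.6741 -0.2337  0.1785] pca yaw -8.5 z [0.1729 0.1791 0.1834]
    0.5 15 -0.2431 -0.2363 -0.2307 [0.16   0.1632]
    0.52 18 -0.2455 -0.2364 -0.2283 [0.16   0.1645]
    0.54 17 -0.2419 -0.2355 -0.2293 [0.1594 0.1635]
    0.56 18 -0.2424 -0.2343 -0.2304 [0.1614 0.1653]
    0.58 18 -0.2425 -0.2342 -0.2287 [0.1602 0.1635]
    0.6 17 -0.2448 -0.2355 -0.2269 [0.1593 0.1653]
    0.62 18 -0.2407 -0.2326 -0.2245 [0.1607 0.1648]
```

The moves only allow a turn about the tool's own z, and the tool starts vertical, so a lean isn't directly available. First I'll raise the tool, aligned with the stand. Then I'll test how the arm handles a target past its reach, since that might tilt the tool outward, the way I need.

>>> carry_out(steps=[[[0,0,-0.06],0,-1],[[0.02,0,-0.12],0.9,-1],[[0.07,-0.02,-0.17],1.8,-1],[[0.13,-0.04,-0.215],2.7,-1],[[0.19,-0.065,-0.215],3.65,-1],[[0.25,-0.09,-0.215],3.65,-1],[[0.31,-0.115,-0.215],3.65,-1],[[0.37,-0.14,-0.215],3.65,-1],[[0.43,-0.165,-0.215],3.65,-1],[[0.49,-0.187,-0.215],3.65,-1]])

```text
time: 1.35
tool_pos: [0.5724, -0.147, 0.4201]
ee_rot: [3.141, 0.0, -0.2]
wrist_force: [0.3, 0.2, 0.6]
width: 0.0943
finger_force: 0.0
```

>>> carry_out(steps=[[[0.06,0,0],0,-1],[[0.12,0,0],0,-1],[[0.18,0,0],0,-1],[[0.24,0,0],0,-1],[[0.3,0,0],0,-1],[[0.3,0,0],0,-1],[[0.3,0,0],0,-1]])

```text
time: 2.22
tool_pos: [0.7544, -0.1822, 0.3479]
ee_rot: [3.139, -0.051, -0.2]
wrist_force: [0.4, 0.7, -0.5]
width: 0.0938
finger_force: 0.0
```

Past its reach the arm trades orientation for position: the tool now leans outward by 0.05 rad, which is the right direction. I'll push further and see whether the lean grows and stays.

>>> carry_out(steps=[[[0.06,0,-0.02],0,-1],[[0.12,0,-0.04],0,-1],[[0.18,0,-0.06],0,-1],[[0.24,0,-0.08],0,-1],[[0.3,0,-0.1],0,-1]])

```text
time: 2.85
tool_pos: [0.7932, -0.1854, 0.3184]
ee_rot: [3.138, -0.1, -0.2]
wrist_force: [0.0, -0.1, -0.3]
width: 0.0941
finger_force: 0.0
```

>>> carry_out(steps=[[[-0.05,0,0],0,-1],[[-0.1,0,0],0,-1],[[-0.15,0,0],0,-1]])

```text
time: 3.22
tool_pos: [0.6452, -0.1553, 0.303]
ee_rot: [3.138, -0.1, -0.2]
wrist_force: [0.1, 0.0, 0.1]
width: 0.0942
finger_force: 0.0
```

Run:
```python
from bench import robot
o=robot.get_obs();print(o["joint_positions"],o["ee_rot"],o["tool_pos"])
```

```text
[-0.32648851  0.2717922   0.96880803  0.00939575  1.80122185  1.44714591] [ 3.13810936 -0.1001175  -0.20006095] [ 0.64517642 -0.15531775  0.30303011]
```

The lean persists, since the commanded pose follows what the arm actually reached. I'll push on to about 0.6 rad.

>>> carry_out(steps=[[[0.06,0,-0.03],0,-1],[[0.12,0,-0.06],0,-1],[[0.18,0,-0.09],0,-1],[[0.24,0,-0.12],0,-1],[[0.3,0,-0.15],0,-1],[[0.36,0,-0.18],0,-1],[[0.42,0,-0.21],0,-1],[[0.48,0,-0.24],0,-1],[[0.54,0,-0.27],0,-1],[[0.6,0,-0.3],0,-1]])

```text
time: 4.47
tool_pos: [0.7838, -0.1773, 0.3619]
ee_rot: [3.137, -0.152, -0.2]
wrist_force: [0.7, 0.3, -0.1]
width: 0.0942
finger_force: 0.0
```

The lean gain looks capped at about 0.05 rad per call, so I'll use several short calls.

>>> carry_out(steps=[[[0.06,0,-0.03],0,-1],[[0.12,0,-0.06],0,-1]])

```text
time: 4.72
tool_pos: [0.7987, -0.1787, 0.3697]
ee_rot: [3.136, -0.205, -0.199]
wrist_force: [-0.4, 0.5, 0.1]
width: 0.094
finger_force: 0.0
```

>>> carry_out(steps=[[[0.06,0,-0.03],0,-1],[[0.12,0,-0.06],0,-1]])

```text
time: 4.97
tool_pos: [0.8111, -0.1798, 0.3808]
ee_rot: [3.135, -0.256, -0.199]
wrist_force: [0.1, 0.8, 0.1]
width: 0.0938
finger_force: 0.0
```

>>> carry_out(steps=[[[0.06,0,-0.03],0,-1],[[0.12,0,-0.06],0,-1]])

```text
time: 5.22
tool_pos: [0.8215, -0.1805, 0.3953]
ee_rot: [3.134, -0.308, -0.199]
wrist_force: [0.3, -0.3, 0.5]
width: 0.094
finger_force: 0.0
```

>>> carry_out(steps=[[[0.06,0,-0.03],0,-1],[[0.12,0,-0.06],0,-1]])

```text
time: 5.48
tool_pos: [0.8297, -0.1809, 0.413]
ee_rot: [3.133, -0.361, -0.198]
wrist_force: [0.8, -0.1, 0.4]
width: 0.094
finger_force: 0.0
```

>>> carry_out(steps=[[[0.06,0,-0.02],0,-1],[[0.12,0,-0.04],0,-1]])

```text
time: 5.72
tool_pos: [0.8439, -0.1826, 0.4228]
ee_rot: [3.132, -0.412, -0.198]
wrist_force: [0.5, -0.4, -0.3]
width: 0.0937
finger_force: 0.0
```

>>> carry_out(steps=[[[0.06,0,-0.02],0,-1],[[0.12,0,-0.04],0,-1]])

```text
time: 5.98
tool_pos: [0.8559, -0.184, 0.4372]
ee_rot: [3.131, -0.467, -0.197]
wrist_force: [-0.5, 0.3, 0.3]
width: 0.0946
finger_force: 0.0
```

>>> carry_out(steps=[[[0.06,0,-0.02],0,-1],[[0.12,0,-0.04],0,-1]])

```text
time: 6.22
tool_pos: [0.865, -0.1848, 0.4558]
ee_rot: [3.13, -0.522, -0.197]
wrist_force: [1.0, 0.5, -0.5]
width: 0.0941
finger_force: 0.0
```

>>> carry_out(steps=[[[0.06,0,-0.01],0,-1],[[0.12,0,-0.02],0,-1]])

```text
time: 6.48
tool_pos: [0.8807, -0.1871, 0.4653]
ee_rot: [3.129, -0.574, -0.196]
wrist_force: [0.3, 0.5, -0.0]
width: 0.0938
finger_force: 0.0
```

>>> carry_out(steps=[[[0.06,0,-0.01],0,-1],[[0.12,0,-0.02],0,-1]])

```text
time: 6.72
tool_pos: [0.8933, -0.1889, 0.4791]
ee_rot: [3.128, -0.628, -0.195]
wrist_force: [0.3, -0.8, -0.7]
width: 0.0938
finger_force: 0.0
```

The tool now leans 36° at yaw -0.195, matching the stand. Next I'll work out the approach shifts: first a waypoint in front of the stand, then the pre-grasp point.

Run:
```python
from bench import robot
from h import *
o=robot.get_obs();print(o["joint_positions"].round(2))
for w in([.60,-.06,.46],[.42,.06,.44],[.41,.22,.38],[.496,.200,.272]):print(go(o,w))
```

```text
[-0.29  0.61  0.27  0.04  1.63  1.5 ]
[-0.2643 -0.0673 -0.1693]
[-0.4377 -0.1488 -0.2716]
[-0.506  -0.3042 -0.2491]
[-0.4981 -0.3031 -0.1098]
```

>>> carry_out(steps=[[[-0.05,-0.01,-0.03],0,-1],[[-0.1,-0.025,-0.065],0,-1],[[-0.155,-0.04,-0.1],0,-1],[[-0.21,-0.055,-0.135],0,-1],[[-0.265,-0.067,-0.17],0,-1],[[-0.31,-0.09,-0.195],0,-1],[[-0.355,-0.11,-0.22],0,-1],[[-0.4,-0.13,-0.25],0,-1],[[-0.438,-0.149,-0.272],0,-1],[[-0.438,-0.149,-0.272],0,-1]])

```text
time: 7.98
tool_pos: [0.4173, 0.0625, 0.4419]
ee_rot: [3.131, -0.632, -0.19]
wrist_force: [0.3, -0.9, -0.1]
width: 0.0942
finger_force: 0.0
```

Run:
```python
from bench import robot
from h import *
o=robot.get_obs();print(o["joint_positions"].round(2),o["tool_pos"],o["ee_rot"])
for w in([.41,.22,.38],[.496,.200,.272]):print(go(o,w))
```

```text
[ 0.22 -0.56  1.55 -0.25  1.57  1.91] [0.41729268 0.06245253 0.44193002] [ 3.13069068 -0.63162538 -0.19026853]
[-0.0664 -0.1536  0.0265]
[-0.059  -0.1518  0.1658]
```

>>> carry_out(steps=[[[-0.03,-0.05,0.01],0,-1],[[-0.06,-0.1,0.02],0,-1],[[-0.066,-0.153,0.027],0,-1],[[-0.063,-0.153,0.08],0,-1],[[-0.06,-0.152,0.13],0,-1],[[-0.059,-0.152,0.166],0,-1],[[-0.059,-0.152,0.166],0,-1]])

```text
time: 8.85
tool_pos: [0.4988, 0.1951, 0.2646]
ee_rot: [3.122, -0.621, -0.195]
wrist_force: [-0.9, -0.2, 0.5]
width: 0.0939
finger_force: 0.0
```

Run:
```python
from bench import robot
from h import *
o=robot.get_obs();print(o["tool_pos"],o["ee_rot"])
s=robot.snapshot("wrist");np.savez("w1.npz",**s);cv2.imwrite("pics/w1.png",s["image"][:,:,::-1])
print(s["mtx"],-s["R"].T@s["t"],s["R"].round(2))
```

```text
[0.49878775 0.19507224 0.2645805 ] [ 3.12153583 -0.62105118 -0.19480117]
[[309.70691629   0.         326.06665471]
 [  0.         309.70691629 196.85688953]
 [  0.           0.           1.        ]] [0.45670141 0.20599336 0.45359099] [[-0.21 -0.98  0.02]
 [-0.92  0.19 -0.35]
 [ 0.34 -0.09 -0.94]]
```

View pics/w1.png

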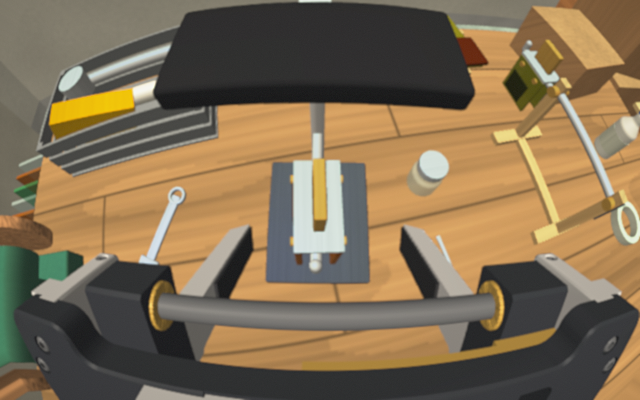

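The wrist view shows the whole fin at columns 313–326, rows 158–230, aligned between the open fingers, with the lamp edge at row 105. Next I'll get its 3D position.

```bash
cat >> h.py <<'E'
def fcloud(s):
    v,u=np.mgrid[:400,:640].astype(float);K=s["mtx"];a=u-K[0,2];b=v-K[1,2];r=np.hypot(a,b)+1e-9;th=r/K[0,0]
    z=s["z_map"].astype(float);k=np.tan(th)*z/r
    return (np.stack([a*k,b*k,z],-1)-s["t"])@s["R"]
E
python3 - <<'E'
from bench import robot
from h import *
o=robot.get_obs();s=load("w1.npz");P=fcloud(s);I=s["image"].astype(int);x,y,z=np.moveaxis(P,-1,0)
def rep(n,m):
    m=m.copy();m[:110]=0;m[290:]=0;m[:,:260]=0;m[:,375:]=0;q=P[m];(c,wh,a)=cv2.minAreaRect(q[:,:2].astype(np.float32)*1000)
    print(n,len(q),np.round(c,1),np.round(wh,1),round(a,1),q.mean(0).round(4),np.percentile(q[:,2],[5,50,95]).round(4))
yel=I[...,0]-I[...,2]>60
rep("fintop",yel&(z>.19)&(z<.21));rep("fin",yel&(z>.163)&(z<.21));rep("cap",~yel&(z>.145)&(z<.165)&(I.sum(-1)>450));rep("tip",(z>.16)&(z<.18)&(x<.515))
for w in([.560,.186,.182],):
    R=Ro.from_euler("xyz",o["ee_rot"]).as_matrix();print(R[:,2],go(o,np.array(w)+.0188*R[:,2]))
E
```

```text
fintop 823 [558.8 186.6] [11.6 60. ] 78.9 [0.5563 0.1872 0.1986] [0.1968 0.1988 0.1999]
fin 900 [590.8 180.2] [ 11.7 125.9] 78.7 [0.5544 0.1877 0.1969] [0.1824 0.1987 0.1998]
cap 3839 [570.  186.7] [ 50.7 159.6] 80.2 [0.5574 0.19   0.1536] [0.1486 0.154  0.1558]
tip 129 [496.8 203.4] [11.2 11.7] 79.7 [0.4963 0.2034 0.167 ] [0.1634 0.1672 0.1692]
[ 0.57053128 -0.12997066 -0.81092644] [-1.000e-04 -3.900e-03  1.243e-01]
```

Fin centre is (0.559, 0.187), top 0.199, yaw -11°, which agrees with the given sizes. I'll approach most of the way and check.

>>> carry_out(steps=[[[-0.001,-0.004,0.035],0,-1],[[-0.0025,-0.0045,0.07],0,-1],[[-0.0025,-0.0045,0.09],0,-1],[[-0.0025,-0.0045,0.09],0,-1]])

```text
time: 9.4
tool_pos: [0.5494, 0.1904, 0.1954]
ee_rot: [3.128, -0.627, -0.196]
wrist_force: [-0.1, -0.3, 0.0]
width: 0.0939
finger_force: 0.0
```

Run:
```python
from bench import robot
from h import *
o=robot.get_obs();R=Ro.from_euler("xyz",o["ee_rot"]).as_matrix();print(o["joint_positions"].round(2),o["ee_rot"],o["tool_pos"],R.round(3))
print(go(o,np.array([.557,.187,.182])+.0188*R[:,2]))
```

```text
[ 0.46 -0.18  1.78 -0.43  1.07  2.35] [ 3.12801925 -0.62742869 -0.19579934] [0.549444   0.19038346 0.19538574] [[ 0.794 -0.202  0.573]
 [-0.157 -0.979 -0.128]
 [ 0.587  0.011 -0.809]]
[-0.0013  0.0016  0.0344]
```

j6 is near its upper limit and the later yaw change would need more range. I'll back off and take the half-turned grasp instead, which is equivalent.

>>> carry_out(steps=[[[0,0,-0.06],0,-1],[[0,0,-0.12],0,-1],[[-0.01,0,-0.14],-1,-1],[[-0.01,0,-0.14],-2,-1],[[-0.01,0,-0.14],-3,-1],[[-0.01,0,-0.14],-4,-1],[[-0.01,0,-0.14],-5,-1],[[-0.01,0,-0.14],-6,-1],[[-0.01,0,-0.14],-7,-1],[[-0.01,0,-0.14],-8,-1]])

```text
time: 10.65
tool_pos: [0.4608, 0.2105, 0.306]
ee_rot: [2.516, -0.092, 1.232]
wrist_force: [0.5, 0.2, -0.5]
width: 0.0941
finger_force: 0.0
```

>>> carry_out(steps=[[[0,0,0],-1,-1],[[0,0,0],-2,-1],[[0,0,0],-3,-1],[[0,0,0],-4,-1],[[0,0,0],-5,-1],[[0,0,0],-6,-1],[[0,0,0],-7,-1],[[0,0,0],-8,-1],[[0,0,0],-9,-1],[[0,0,0],-10,-1]])

```text
time: 11.9
tool_pos: [0.4608, 0.2105, 0.3059]
ee_rot: [-3.129, 0.631, 2.952]
wrist_force: [0.2, -0.7, 0.3]
width: 0.0941
finger_force: 0.0
```

Run:
```python
from bench import robot
from h import *
o=robot.get_obs();R=Ro.from_euler("xyz",o["ee_rot"]).as_matrix();print(o["joint_positions"].round(2),o["tool_pos"],R.round(3))
print(go(o,np.array([.557,.187,.182])+.0188*R[:,2]))
```

```text
[ 0.62 -0.34  1.69 -0.46  1.36 -0.76] [0.46080753 0.21049399 0.30594405] [[-0.793  0.196  0.577]
 [ 0.153  0.98  -0.124]
 [-0.59  -0.01  -0.807]]
[-0.0067 -0.0029  0.1773]
```

>>> carry_out(steps=[[[-0.004,-0.002,0.05],0,-1],[[-0.0065,-0.003,0.1],0,-1],[[-0.0065,-0.003,0.14],0,-1],[[-0.0065,-0.003,0.165],0,-1],[[-0.0065,-0.003,0.177],0,-1],[[-0.0065,-0.003,0.177],0,-1]])

```text
time: 12.65
tool_pos: [0.5674, 0.1839, 0.1644]
ee_rot: [-3.129, 0.629, 2.946]
wrist_force: [-0.2, -0.5, 0.0]
width: 0.0937
finger_force: 0.0
```

Run:
```python
from bench import robot
from h import *
o=robot.get_obs();R=Ro.from_euler("xyz",o["ee_rot"]).as_matrix();print(o["joint_positions"].round(2),o["tool_pos"],R.round(3),o["tool_pos"]-.0188*R[:,2])
print(go(o,np.array([.557,.187,.182])+.0188*R[:,2]))
s=robot.snapshot("scene");cv2.imwrite("pics/s2.png",cv2.resize(s["image"][140:300,260:440],None,fx=3,fy=3)[:,:,::-1])
```

```text
[ 0.43 -0.13  1.8  -0.44  0.99 -0.79] [0.56735002 0.18389465 0.16438859] [[-0.793  0.201  0.575]
 [ 0.157  0.979 -0.126]
 [-0.588 -0.01  -0.809]] [0.55654714 0.18627126 0.17959022]
[-0.0017  0.0008 -0.0018]
```

View pics/s2.png

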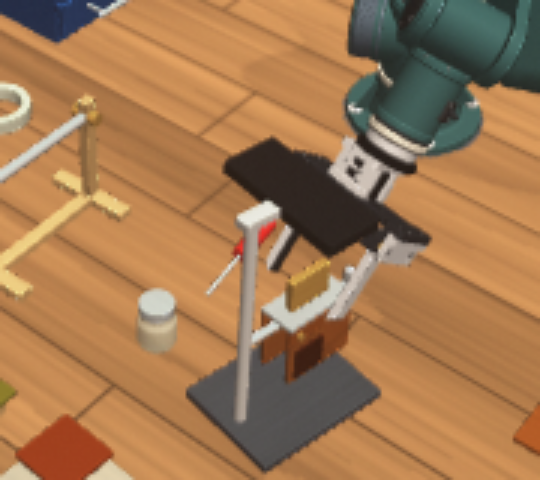

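The fingers straddle the fin at crop (285–330, 250–310), and the gripper body is in front of and clear of the lamp. I'll close now.

>>> carry_out(steps=[[[-0.001,0.001,-0.002],0,-1],[[-0.001,0.001,-0.002],0,0],[[-0.001,0.001,-0.002],0,1],[[-0.001,0.001,-0.002],0,1],[[-0.001,0.001,-0.002],0,1],[[-0.001,0.001,-0.002],0,1],[[-0.001,0.001,-0.002],0,1]])

```text
time: 13.58
tool_pos: [0.5669, 0.1846, 0.1652]
ee_rot: [-3.128, 0.628, 2.947]
wrist_force: [0.3, 0.1, 0.2]
width: 0.0375
finger_force: 0.0
```

>>> carry_out(steps=[[[0,0,0],0,1],[[0,0,0],0,1],[[0,0,0],0,1],[[0,0,0],0,1],[[0,0,0],0,1]])

```text
time: 14.2
tool_pos: [0.567, 0.185, 0.1654]
ee_rot: [-3.129, 0.628, 2.946]
wrist_force: [1.1, 1.9, -0.6]
width: 0.0117
finger_force: 30.0
```

Run:
```python
from bench import robot
from h import *
o=robot.get_obs();R=Ro.from_euler("xyz",o["ee_rot"]).as_matrix()
for w in([0,0,.03],[-.16*.981,.16*.194,.03],[-.16*.981,.16*.194,.2]):print(np.round(R.T@w,4))
```

```text
[-0.0176 -0.0003 -0.0243]
[ 0.1118 -0.0015 -0.1183]
[ 0.012  -0.0032 -0.2558]
```

Gripped at 30 N with an opening of 11.7 mm. I'll lift 30 mm straight up, slowly.

>>> carry_out(steps=[[[-0.003,0,-0.004],0,1],[[-0.006,0,-0.008],0,1],[[-0.009,0,-0.012],0,1],[[-0.012,0,-0.016],0,1],[[-0.015,0,-0.02],0,1],[[-0.0176,0,-0.0243],0,1],[[-0.0176,0,-0.0243],0,1]])

```text
time: 15.08
tool_pos: [0.5672, 0.1852, 0.1962]
ee_rot: [-3.129, 0.629, 2.946]
wrist_force: [-0.1, 0.0, -4.7]
width: 0.0119
finger_force: 30.0
```

Run:
```python
from bench import robot
from h import *
o=robot.get_obs();R=Ro.from_euler("xyz",o["ee_rot"]).as_matrix();p=o["tool_pos"]-np.array([.567,.185,.1954]);print(p)
for w in([-.16*.981,.16*.194,0],[-.16*.981,.16*.194,.2]):print(np.round(R.T@(w-p),4))
s=robot.snapshot("scene");cv2.imwrite("pics/s3.png",cv2.resize(s["image"][140:300,260:440],None,fx=3,fy=3)[:,:,::-1])
```

```text
[0.00022637 0.00017458 0.00083569]
[ 0.13   -0.0014 -0.0935]
[ 0.0124 -0.0034 -0.2553]
```

View pics/s3.png

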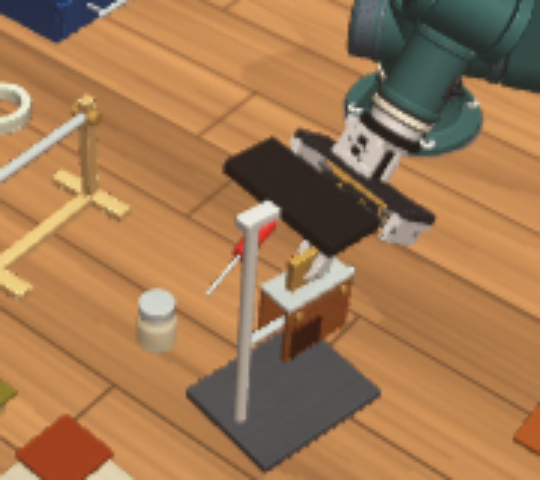

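The shade hangs level in the gripper, 31 mm above the hook, with a load of 4.7 N. I'll draw it out to the front, then raise it.

>>> carry_out(steps=[[[0.02,0,-0.0144],0,1],[[0.045,-0.0005,-0.0324],0,1],[[0.07,-0.001,-0.0503],0,1],[[0.1,-0.001,-0.0719],0,1],[[0.13,-0.0014,-0.0935],0,1],[[0.13,-0.0014,-0.0935],0,1],[[0.1,-0.002,-0.134],0,1],[[0.07,-0.002,-0.175],0,1],[[0.04,-0.003,-0.215],0,1],[[0.0124,-0.003,-0.255],0,1]])

```text
time: 16.38
tool_pos: [0.411, 0.2159, 0.3964]
ee_rot: [-3.129, 0.629, 2.945]
wrist_force: [0.1, 0.3, -3.3]
width: 0.012
finger_force: 30.0
```

Run:
```python
from bench import robot
from h import *
o=robot.get_obs();R=Ro.from_euler("xyz",o["ee_rot"]).as_matrix();print(o["tool_pos"],o["joint_positions"].round(2),R.round(3))
for w in([.35,.35,.47],[.2,.55,.5],[.08,.70,.50]):print(go(o,w))
```

```text
[0.41096391 0.21594063 0.39639847] [ 0.72 -0.38  1.54 -0.5   1.58 -0.76] [[-0.793  0.202  0.574]
 [ 0.158  0.979 -0.127]
 [-0.588 -0.01  -0.809]]
[ 0.0262  0.1182 -0.1116]
[ 0.1591  0.2834 -0.2474]
[ 0.2779  0.406  -0.3354]
```

>>> carry_out(steps=[[[0.013,0.06,-0.056],0,1],[[0.026,0.118,-0.11],0,1],[[0.06,0.16,-0.145],0,1],[[0.095,0.2,-0.18],0,1],[[0.13,0.24,-0.215],0,1],[[0.159,0.283,-0.247],0,1],[[0.2,0.325,-0.28],0,1],[[0.24,0.365,-0.31],0,1],[[0.278,0.406,-0.335],0,1]])

```text
time: 17.5
tool_pos: [0.1078, 0.6554, 0.4855]
ee_rot: [-3.14, 0.634, 2.948]
wrist_force: [7.9, 27.9, 32.1]
width: 0.0121
finger_force: 30.2
```

```bash
cat > st.py <<'E'
from bench import robot
from h import *
o=robot.get_obs();R=Ro.from_euler("xyz",o["ee_rot"]).as_matrix();print(o["tool_pos"].round(4),o["joint_positions"].round(2));print(R.round(3))
R0=Ro.from_euler("xyz",[-3.129,.6285,2.946]).as_matrix()  # grasp: shade level at yaw -11.1 deg
S=R@R0.T@Ro.from_euler("z",-11.1,degrees=True).as_matrix();print("shade rpy deg",Ro.from_matrix(S).as_euler("xyz",degrees=True).round(2))
W=Ro.from_euler("z",1.6,degrees=True).as_matrix();E=(W@S.T);print("needed rotvec tool axes deg",np.degrees(R.T@Ro.from_matrix(E).as_rotvec()).round(2),"world",np.degrees(Ro.from_matrix(E).as_rotvec()).round(2))
E
python3 st.py
```

```text
[0.1078 0.6554 0.4855] [ 1.63  0.6   0.27 -0.83  2.25 -0.3 ]
[[-0.791  0.194  0.581]
 [ 0.155  0.981 -0.116]
 [-0.592 -0.002 -0.806]]
shade rpy deg [  0.49  -0.31 -10.64]
needed rotvec tool axes deg [ -6.83   0.24 -10.18] world [-0.47  0.35 12.24]
```

The force reading is high, so I'll check whether that was just the stop at the limit or a real contact.

>>> carry_out(steps=[[[0,0,0],0,1]])

```text
time: 17.62
tool_pos: [0.105, 0.6586, 0.4738]
ee_rot: [-3.112, 0.635, 2.969]
wrist_force: [1.3, 1.4, -6.2]
width: 0.0118
finger_force: 30.0
```

```bash
python3 st.py; python3 -c "
from bench import robot
import cv2
print(robot.get_obs()['wrist_force'])
s=robot.snapshot('scene');cv2.imwrite('pics/s4.png',s['image'][:,:,::-1])"
```

```text
[0.105  0.6586 0.4738] [ 1.63  0.61  0.28 -0.83  2.26 -0.3 ]
[[-0.793  0.189  0.579]
 [ 0.138  0.982 -0.131]
 [-0.593 -0.024 -0.805]]
shade rpy deg [ -0.8   -0.38 -10.36]
needed rotvec tool axes deg [-7.71  0.18 -9.19] world [ 0.83  0.32 11.96]
[ 1.28801538  1.36588167 -6.17724213]
```

View pics/s4.png

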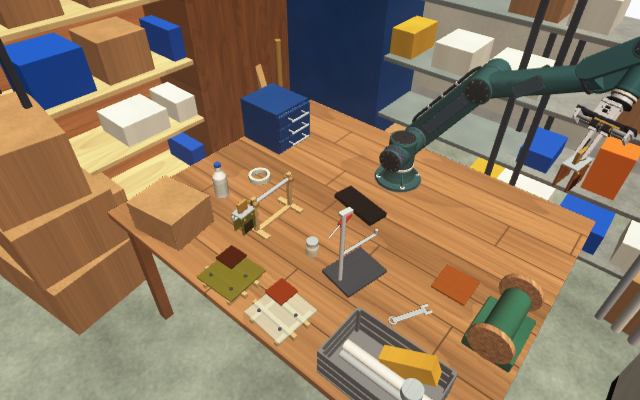

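That was only the stop; the shade is intact in the gripper at about (580,165) and nothing is in contact. Now I'll push gently along tool y, past the reach limit, to shift the lean sideways.

>>> carry_out(steps=[[[0,0.03,0],0,1],[[0,0.06,0],0,1]])

```text
time: 17.92
tool_pos: [0.1246, 0.6843, 0.4658]
ee_rot: [3.111, 0.637, 2.941]
wrist_force: [0.1, 1.1, -3.2]
width: 0.012
finger_force: 30.0
```

```bash
python3 st.py
```

```text
[0.1246 0.6843 0.4658] [ 1.61  0.63  0.27 -0.81  2.2  -0.28]
[[-0.788  0.181  0.588]
 [ 0.16   0.983 -0.088]
 [-0.594  0.025 -0.804]]
shade rpy deg [ 1.99 -0.49 -9.93]
needed rotvec tool axes deg [ -5.21   0.56 -10.46] world [-1.95  0.64 11.52]
```

It works: the needed x rotation dropped from -7.7° to -5.2°. I'll repeat it.

>>> carry_out(steps=[[[0,0.03,0],0,1],[[0,0.06,0],0,1]])

```text
time: 18.18
tool_pos: [0.1378, 0.7145, 0.4417]
ee_rot: [3.087, 0.643, 2.944]
wrist_force: [0.5, 0.6, -4.3]
width: 0.0122
finger_force: 30.0
```

>>> carry_out(steps=[[[0,0.03,0],0,1],[[0,0.06,0],0,1]])

```text
time: 18.42
tool_pos: [0.1496, 0.7425, 0.4206]
ee_rot: [3.058, 0.65, 2.945]
wrist_force: [0.4, -0.6, -3.5]
width: 0.0118
finger_force: 30.0
```

```bash
python3 st.py
```

```text
[0.1496 0.7425 0.4206] [ 1.58  0.69  0.27 -0.77  2.08 -0.24]
[[-0.781  0.145  0.608]
 [ 0.155  0.987 -0.036]
 [-0.605  0.066 -0.793]]
shade rpy deg [ 4.38 -1.36 -7.91]
needed rotvec tool axes deg [ -2.11   1.58 -10.18] world [-4.31  1.6   9.46]
```

>>> carry_out(steps=[[[0.02,0.03,-0.01],0,1],[[0.04,0.06,-0.02],0,1]])

```text
time: 18.68
tool_pos: [0.1176, 0.7726, 0.3912]
ee_rot: [3.023, 0.654, 2.946]
wrist_force: [0.5, -0.3, -3.6]
width: 0.012
finger_force: 30.0
```

```bash
python3 st.py
```

```text
[0.1176 0.7726 0.3912] [ 1.62  0.73  0.27 -0.76  2.04 -0.18]
[[-0.778  0.123  0.616]
 [ 0.154  0.988 -0.001]
 [-0.609  0.094 -0.788]]
shade rpy deg [ 5.97 -1.72 -6.7 ]
needed rotvec tool axes deg [ -0.1    2.01 -10.09] world [-5.89  1.99  8.2 ]
```

Only about 2° of pitch remains, plus the -10° tool turn, which I'll do now while moving in.

Run:
```python
from bench import robot
from h import *
o=robot.get_obs()
for w in([.25,.55,.46],[.40,.25,.47]):print(go(o,w))
```

```text
[-0.1793 -0.1972  0.0276]
[-0.3485 -0.4743  0.1125]
```

>>> carry_out(steps=[[[-0.03,-0.03,0.005],0,1],[[-0.07,-0.07,0.01],-0.25,1],[[-0.11,-0.11,0.018],-0.6,1],[[-0.145,-0.155,0.023],-1.0,1],[[-0.179,-0.197,0.028],-1.0,1],[[-0.214,-0.252,0.045],-1.0,1],[[-0.248,-0.308,0.062],-1.0,1],[[-0.282,-0.363,0.079],-1.0,1],[[-0.316,-0.42,0.097],-1.0,1],[[-0.345,-0.47,0.112],-1.0,1]])

```text
time: 19.92
tool_pos: [0.39, 0.2688, 0.4712]
ee_rot: [-3.125, 0.666, -3.116]
wrist_force: [1.3, 0.0, -4.1]
width: 0.0119
finger_force: 30.0
```

```bash
python3 st.py
python3 - <<'E'
from bench import robot
from h import *
o=robot.get_obs();print(o["wrist_force"])
for w in([.42,.02,.45],[.50,-.18,.40],[.565,-.238,.34]):print(go(o,w))
E
```

```text
[0.39   0.2688 0.4712] [ 0.82 -0.37  1.39 -0.47  1.62 -0.92]
[[-0.786 -0.016  0.618]
 [-0.02   1.    -0.   ]
 [-0.617 -0.013 -0.786]]
shade rpy deg [-0.17 -2.12  1.46]
needed rotvec tool axes deg [-0.22  2.12 -0.04] world [0.11 2.12 0.14]
[ 1.25575806  0.01428887 -4.12339198]
[-0.0055 -0.2489  0.0352]
[-0.0335 -0.4495  0.124 ]
[-0.0463 -0.5077  0.2114]
```

The shade is at roll -0.2°, pitch -2.1°, yaw 1.5°, with the bar at about 1.6°. I'll carry it above the rail.

>>> carry_out(steps=[[[0,-0.05,0.007],0,1],[[-0.002,-0.1,0.014],0,1],[[-0.004,-0.15,0.021],0,1],[[-0.005,-0.2,0.028],0,1],[[-0.006,-0.25,0.036],0,1],[[-0.013,-0.3,0.058],0,1],[[-0.02,-0.35,0.08],0,1],[[-0.027,-0.4,0.102],0,1],[[-0.034,-0.45,0.124],0,1],[[-0.034,-0.45,0.124],0,1]])

```text
time: 21.18
tool_pos: [0.4994, -0.1834, 0.3956]
ee_rot: [-3.127, 0.656, -3.124]
wrist_force: [-0.5, 0.7, -4.5]
width: 0.0121
finger_force: 30.0
```

```bash
cat > pl.py <<'E'
from st import *
off=R0.T@(np.array([.5588,.1866,.150])-np.array([.567,.1849,.1654]))
c=o["tool_pos"]+R@off;print("shade",c.round(4),o["wrist_force"].round(1))
for t in([.574,-.238,.215],[.574,-.238,.168],[.574,-.238,.160]):print(np.round(R.T@(np.array(t)-c),4))
E
python3 pl.py
```

```text
[ 0.4994 -0.1834  0.3956] [-0.74 -0.38  1.54  0.42  1.46 -2.25]
[[-0.792 -0.009  0.61 ]
 [-0.014  1.    -0.004]
 [-0.61  -0.012 -0.792]]
shade rpy deg [-0.09 -1.58  1.04]
needed rotvec tool axes deg [-0.41  1.57 -0.42] world [0.06 1.58 0.56]
shade [ 0.4915 -0.1835  0.38  ] [-0.5  0.7 -4.5]
[ 0.036  -0.0533  0.1813]
[ 0.0647 -0.0528  0.2185]
[ 0.0696 -0.0527  0.2249]
```

>>> carry_out(steps=[[[-0.001,-0.02,0.04],0,1],[[-0.003,-0.045,0.085],0,1],[[-0.0037,-0.054,0.12],0,1],[[-0.0037,-0.054,0.13],0,1],[[-0.0037,-0.054,0.13],0,1]])

```text
time: 21.8
tool_pos: [0.5835, -0.2331, 0.3009]
ee_rot: [-3.123, 0.663, -3.115]
wrist_force: [-0.7, -0.4, -3.3]
width: 0.0118
finger_force: 30.0
```

```bash
python3 pl.py
python3 - <<'E'
from bench import robot
from h import *
o=robot.get_obs()
ims=[]
for n in("top","scene","wrist"):
    s=robot.snapshot(n);np.savez(n+"5.npz",**s)
    P=fcloud(s) if n=="wrist" else cloud(s);I=s["image"].astype(int);x,y,z=np.moveaxis(P,-1,0)
    ims.append(s["image"])
    B=(abs(y+.24)<.03)&(z>.145)&(z<.176)&(x>.49)&(x<.66)&(I.max(-1)-I.min(-1)<40)
    q=P[B]
    if len(q)>10:
        f=np.polyfit(q[:,0],q[:,1],1);print(n,"bar n",len(q),"y at .574",np.polyval(f,.574).round(4),"yaw",np.degrees(np.arctan(f[0])).round(2),np.percentile(q[:,2],95).round(4), q[:,0].min().round(3),q[:,0].max().round(3))
    C=(abs(y+.24)<.05)&(z>.265)&(z<.30)&(x>.5)&(x<.65)&(I.max(-1)-I.min(-1)<40)
    q=P[C]
    if len(q)>10: print(" cap",len(q),q.mean(0).round(4),cv2.minAreaRect(q[:,:2].astype(np.float32)*1000))
a=cv2.resize(ims[0][130:250,330:450],(400,400));b=cv2.resize(ims[1][130:250,210:330],(400,400))
cv2.imwrite("pics/p5.png",np.hstack([a,b])[:,:,::-1])
E
```

```text
[ 0.5835 -0.2331  0.3009] [-0.69 -0.18  1.58  0.43  1.22 -2.33]
[[-0.788 -0.015  0.616]
 [-0.021  1.    -0.002]
 [-0.616 -0.015 -0.788]]
shade rpy deg [-0.27 -1.99  1.43]
needed rotvec tool axes deg [-0.32  1.99 -0.01] world [0.22 2.   0.17]
shade [ 0.5757 -0.2333  0.2853] [-0.7 -0.4 -3.3]
[ 0.0447 -0.0036  0.0543]
[ 0.0736 -0.0029  0.0914]
[ 0.0785 -0.0028  0.0977]
top bar n 44 y at .574 -0.2439 yaw -2.92 0.1649 0.491 0.549
 cap 212 [ 0.5912 -0.2248  0.2883] ((574.543701171875, -233.86778259277344), (49.71411895751953, 98.32820892333984), 89.97831726074219)
scene bar n 128 y at .574 -0.2342 yaw 1.28 0.1661 0.492 0.657
 cap 145 [ 0.5842 -0.2245  0.2923] ((575.9609985351562, -233.4345703125), (100.59814453125, 54.28097915649414), 2.114211082458496)
wrist bar n 2438 y at .574 -0.2397 yaw 1.43 0.1615 0.49 0.656
 cap 5806 [ 0.5471 -0.2356  0.2905] ((567.300048828125, -235.4215545654297), (88.27212524414062, 56.561790466308594), 0.012134593911468983)
```

View pics/p5.png

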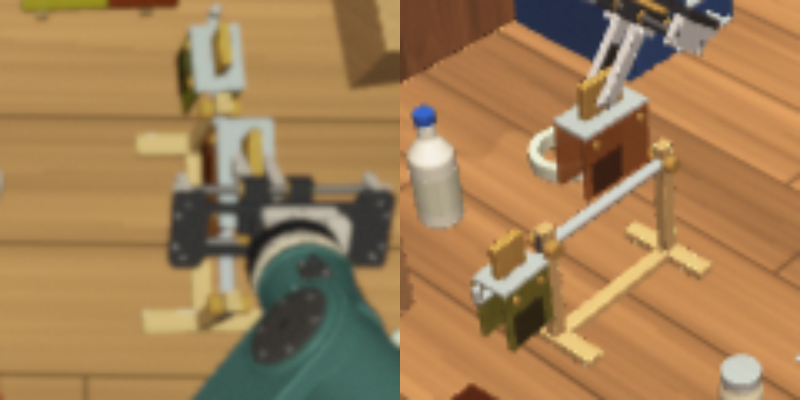

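The shade hangs level over the bar, clear of both posts, and about 4 mm off sideways. I'll correct that and lower it to just above the expected bar top at 0.161.

>>> carry_out(steps=[[[0,-0.0045,0],0,1],[[0.012,-0.0045,0.016],0,1],[[0.026,-0.004,0.032],0,1],[[0.04,-0.004,0.049],0,1],[[0.053,-0.004,0.065],0,1],[[0.064,-0.0035,0.079],0,1],[[0.0705,-0.0035,0.0875],0,1],[[0.0705,-0.0035,0.0875],0,1],[[0.0705,-0.0035,0.0875],0,1]])

```text
time: 23.08
tool_pos: [0.5823, -0.2403, 0.1897]
ee_rot: [-3.122, 0.666, -3.117]
wrist_force: [-0.3, 0.2, -3.5]
width: 0.0115
finger_force: 30.0
```

```bash
python3 pl.py
```

```text
[ 0.5823 -0.2403  0.1897] [-0.71 -0.13  1.77  0.49  1.02 -2.45]
[[-0.786 -0.013  0.618]
 [-0.02   1.    -0.004]
 [-0.618 -0.016 -0.786]]
shade rpy deg [-0.33 -2.13  1.29]
needed rotvec tool axes deg [-0.46  2.12 -0.08] world [0.28 2.13 0.32]
shade [ 0.5745 -0.2404  0.174 ] [-0.3  0.2 -3.5]
[-0.025   0.0018 -0.0326]
[0.004  0.0025 0.0044]
[0.009  0.0027 0.0106]
```

>>> carry_out(steps=[[[0.0006,0.001,0.0008],0,1],[[0.0018,0.002,0.0024],0,1],[[0.003,0.002,0.004],0,1],[[0.0042,0.002,0.0055],0,1],[[0.005,0.002,0.0063],0,1],[[0.005,0.002,0.0063],0,1]])

```text
time: 23.82
tool_pos: [0.5816, -0.2379, 0.18]
ee_rot: [-3.124, 0.664, -3.118]
wrist_force: [0.1, -0.1, -4.7]
width: 0.0119
finger_force: 30.0
```

>>> carry_out(steps=[[[0.0006,0,0.0008],0,1],[[0.0012,0,0.0016],0,1],[[0.0012,0,0.0016],0,1]])

```text
time: 24.2
tool_pos: [0.5818, -0.2381, 0.1786]
ee_rot: [-3.123, 0.664, -3.117]
wrist_force: [-1.0, 0.1, -2.8]
width: 0.0116
finger_force: 30.0
```

>>> carry_out(steps=[[[0.0006,0,0.0008],0,1],[[0.0012,0,0.0016],0,1],[[0.0012,0,0.0016],0,1]])

```text
time: 24.58
tool_pos: [0.5823, -0.2383, 0.1784]
ee_rot: [-3.121, 0.666, -3.116]
wrist_force: [-4.8, 2.2, 5.7]
width: 0.0119
finger_force: 30.0
```

The bar takes the load: Fz went from -4 to +5.7 N. The 2° pitch means one end touched first. I'll ease down a touch more and check the force.

>>> carry_out(steps=[[[0.0004,0,0.0005],0,1],[[0.0004,0,0.0005],0,1]])

```text
time: 24.82
tool_pos: [0.5827, -0.2383, 0.1782]
ee_rot: [-3.121, 0.668, -3.116]
wrist_force: [-5.0, 2.0, 5.2]
width: 0.0118
finger_force: 30.0
```

```bash
python3 pl.py;python3 -c "
from bench import robot
o=robot.get_obs();print(o['wrist_force'],o['wrist_torque'])"
```

```text
[ 0.5827 -0.2383  0.1782] [-0.7  -0.13  1.79  0.49  1.   -2.46]
[[-0.785 -0.013  0.619]
 [-0.02   1.    -0.005]
 [-0.619 -0.016 -0.785]]
shade rpy deg [-0.35 -2.24  1.3 ]
needed rotvec tool axes deg [-0.47  2.23 -0.07] world [0.3  2.24 0.31]
shade [ 0.5749 -0.2385  0.1625] [-5.   2.   5.2]
[-0.0318 -0.0003 -0.0418]
[-0.0027  0.0004 -0.0049]
[0.0023 0.0006 0.0014]
[-4.959775    1.98370719  5.24782024] [0.40273406 0.66259286 0.14280812]
```

>>> carry_out(steps=[[[0.0005,0,0.0006],0,1],[[0.0005,0,0.0006],0,1]])

```text
time: 25.08
tool_pos: [0.583, -0.2383, 0.1781]
ee_rot: [-3.121, 0.669, -3.116]
wrist_force: [-4.3, 2.2, 6.9]
width: 0.012
finger_force: 30.0
```

>>> carry_out(steps=[[[0,0,0],0,0.6],[[0,0,0],0,0.5],[[0,0,0],0,0.4],[[0,0,0],0,0.2],[[0,0,0],0,0.1],[[0,0,0],0,0.1],[[0,0,0],0,0.1]])

```text
time: 25.95
tool_pos: [0.5817, -0.238, 0.1748]
ee_rot: [-3.123, 0.664, -3.118]
wrist_force: [-0.1, -0.3, 0.0]
width: 0.0423
finger_force: 0.0
```

```bash
python3 pl.py
python3 - <<'E'
from bench import robot
from h import *
ims=[]
for n in("wrist","scene"):
    s=robot.snapshot(n);P=fcloud(s) if n=="wrist" else cloud(s);I=s["image"].astype(int);x,y,z=np.moveaxis(P,-1,0)
    q=P[(abs(y+.24)<.03)&(abs(x-.575)<.06)&(z>.19)&(z<.22)&(I[...,0]-I[...,2]>60)]
    if len(q):print(n,len(q),cv2.minAreaRect(q[:,:2].astype(np.float32)*1000),q[:,2].mean())
    ims.append(s["image"])
a=cv2.resize(ims[0],(480,300));b=cv2.resize(ims[1][140:240,210:310],(300,300));cv2.imwrite("pics/p6.png",np.hstack([a,b])[:,:,::-1])
E
```

```text
[ 0.5817 -0.238   0.1748] [-0.71 -0.13  1.79  0.49  1.   -2.46]
[[-0.787 -0.013  0.616]
 [-0.019  1.    -0.003]
 [-0.616 -0.014 -0.787]]
shade rpy deg [-0.26 -2.03  1.3 ]
needed rotvec tool axes deg [-0.39  2.02 -0.12] world [0.21 2.03 0.31]
shade [ 0.5739 -0.2382  0.1592] [-0.1 -0.3  0. ]
[-0.0345 -0.0006 -0.0439]
[-0.0055  0.     -0.0069]
[-0.0006  0.0002 -0.0006]
wrist 1547 ((568.5880737304688, -231.024169921875), (54.587833404541016, 27.197473526000977), 2.029224157333374) 0.20541516674951227
scene 87 ((572.4837646484375, -235.91868591308594), (18.211387634277344, 65.1617202758789), 86.84498596191406) 0.2046172890264724
```

View pics/p6.png

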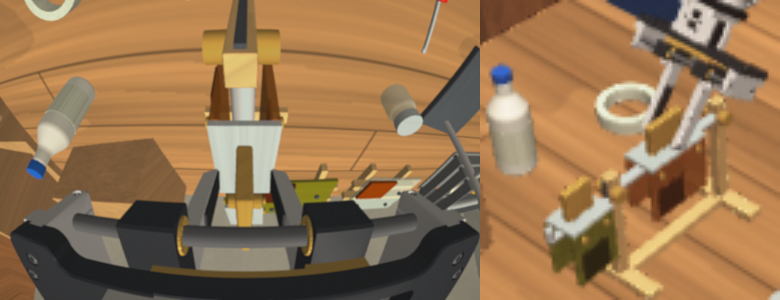

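The shade hangs on the bar with one pane on each side, and the force is zero with the fingers open around the fin. I'll retreat straight back along the tool axis.

>>> carry_out(steps=[[[0,0,-0.01],0,0.1],[[0,0,-0.03],0,0.1],[[0,0,-0.06],0,0.1],[[0,0,-0.1],0,0.1],[[0,0,-0.14],0,0.1],[[0,0,-0.18],0,0.1],[[0,0,-0.2],0,0.1],[[0,0,-0.2],0,0.1],[[0,0,-0.2],0,0.1]])

```text
time: 27.18
tool_pos: [0.4583, -0.2372, 0.3315]
ee_rot: [-3.124, 0.663, -3.118]
wrist_force: [-0.1, 0.4, 0.1]
width: 0.0423
finger_force: 0.0
```

Run:
```python
from bench import robot
from h import *
print(robot.get_obs()["tool_pos"])
for n in("top","scene"):
    s=robot.snapshot(n);P=cloud(s);I=s["image"].astype(int);x,y,z=np.moveaxis(P,-1,0);yel=I[...,0]-I[...,2]>60
    q=P[(abs(y+.24)<.03)&(abs(x-.575)<.06)&(z>.195)&(z<.22)&yel]
    if len(q)>4:print(n,"fin",len(q),cv2.minAreaRect(q[:,:2].astype(np.float32)*1000),q[:,2].mean())
    q=P[(abs(y+.24)<.04)&(abs(x-.575)<.07)&(z>.155)&(z<.175)&~yel]
    if len(q)>4:print(n,"cap",len(q),cv2.minAreaRect(q[:,:2].astype(np.float32)*1000),np.polyfit(q[:,0]-.574,q[:,2],1))
    q=P[(abs(y+.25)<.05)&(x>.69)&(x<.8)&(z>.18)&(z<.206)&yel];print(n,"olive fin",q.mean(0).round(4))
cv2.imwrite("pics/s7.png",cv2.resize(s["image"][120:320,180:440],None,fx=3,fy=3)[:,:,::-1])
```

```text
[ 0.45834662 -0.23718066  0.33150323]
top fin 77 ((572.5308227539062, -238.38998413085938), (11.32523250579834, 56.790313720703125), 89.59857177734375) 0.21000885726838844
top cap 400 ((574.8798828125, -240.1166534423828), (139.63446044921875, 51.94422149658203), 0.7022203803062439) [-0.00483676  0.16546013]
top olive fin [ 0.7267 -0.2354  0.1963]
scene fin 72 ((573.0868530273438, -236.4261016845703), (18.385154724121094, 63.75077438354492), 85.49200439453125) 0.20781321177169929
scene cap 187 ((576.5736694335938, -229.5845184326172), (56.049705505371094, 130.2808380126953), 77.67296600341797) [-0.01633869  0.16636583]
scene olive fin [ 0.73   -0.2321  0.1938]
```

View pics/s7.png

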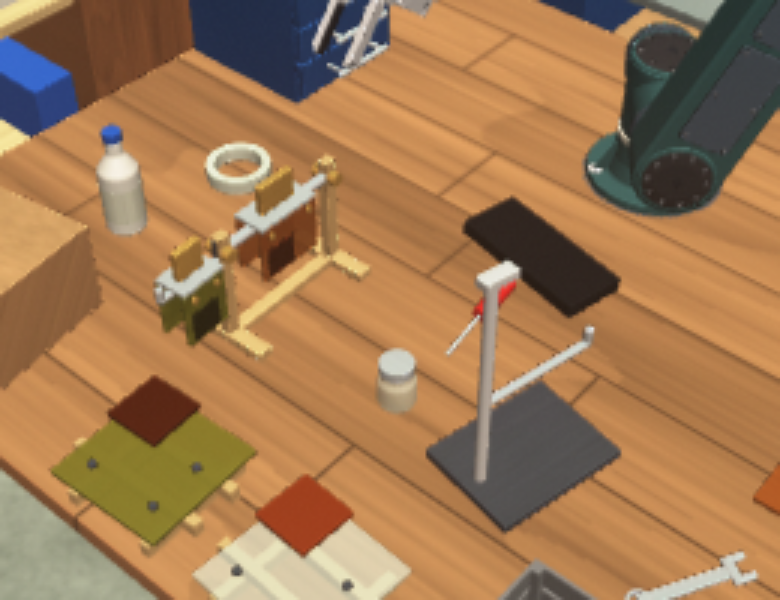

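The amber shade hangs level and centred on the bar, at about (280,225) in the crop. The hook is empty, the olive shade hasn't moved, and the robot is clear. I'll hand the job in.

```bash
python3 -c "
from bench import robot
print(robot.close_job())"
```

```text
the job is handed in; nothing more can be done
None
```

The amber shade now hangs level on the bar, one pane on each side; I let go only after the bar took its weight, nothing else looked disturbed in the last picture, and the job is handed in at about 27 s.

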